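# Hold the sampler's drive box open at its home position

### The arm

A 6-joint arm with a two-finger parallel gripper is mounted at the origin on the work surface. World frame = base frame: x ahead of the robot, y to its left, z up, the work surface at z = 0. Lengths are in m, angles in rad, forces in N, time in s.
With the tool pointing down it reaches from about 0.225 to 0.875 m from the base axis. Payload 3.4 kg.
Tool frame: the origin (TCP) lies at the very end of the fingers, on their centre line; the grasp point (between the pads) lies 19 mm behind it; z points along the fingers, y is the line along which they close (so a half turn about z gives the same grasp; the last joint's range is limited). The gripper opens to 85 mm and grips with 20 to 120 N. Pads are 22 mm wide; open, the fingers measure 114 mm over their backs; the gripper's body (76 mm by 85 mm) begins 54 mm behind the grasp point. The pads swing forward as they close: fully open they stand 13 mm farther back than shut.
Start: joints at [1.035, 0.276, 1.505, -0, 1.361, -0.121], TCP at [0.232, 0.526, 0.231] pointing down, gripper open.
Joint ranges: [-2.89, 2.89], [-0.75, 2.08], [0.22, 2.7], [-1.18, 4.32], [0.11, 2.71], [-2.7, 2.7]. Speed limits (rad/s): [2.57, 2.57, 3.14, 3.14, 3.14, 3.14].

### API

Orientations are given as a rotation vector (axis times angle).
In Python, from rig import env, optics gives the robot as it stands.
- The arm moves only by the tool step_arm, never from a script. Its argument "plan" is a list of rows, each a list of 5 numbers: the closure, from 0 (fully open) to 1 (shut), then the shift along the tool's x, y, z in m, then the turn about the tool's z in rad. In form: [[fingers, x, y, z, spin], ...]. A call has 1 to 8 rows; each row shifts and turns the commanded pose from where the row before left it, along the tool's axes as they then stand; what a row does not reach is not made up. A row lasts 1/12 s, in which the tool goes at most 41.7 mm and 7.16 degrees, less where a joint would pass 70% of its speed; a pose out of reach is approached as far as the arm can. A call is refused whole if a number of a shift passes 0.0417 or a number of a turn 0.125, either way. A call with a gripper value outside its range is refused whole. The fingers move at their own pace and stop on an object; "grip_force" is the grip in N (left out, the last holds). Time passes only in rows, so rows that do not move let the fingers close. It gives the time, the measured TCP pose, the force, the opening and the grip force at its end, in the units of the state.
- env.sense(): the state, without advancing time (a new reading comes with each control period).
- optics.get_image(name): name is "side" or "top"; returns a dict with "color" (384x512x3 uint8, red, green, blue), "vfov" (degrees; the focal length in pixels is half the picture's height over the tangent of half this angle, whatever the lens; pixels are square), "cx", "cy" (the principal point, pixels), "k1" (the pictures are not rectified: a ray, as slopes to the right and down, at radius r is drawn at 1 + k1 r^2 times it, then the intrinsics apply), "R" (3x3) and "t" (3): a world point X has camera coordinates R X + t. Camera axes: x right, y down, z forward; pixel columns grow to the right and rows downward; lengths in m; the calibration is good to about 2 mm. A picture is of the moment at which its call begins. There is no depth.
- env.sign_off(): hands the job in; it is judged then, once.
The state is a dict: "time": time; "qpos": joint angles; "joint_vel": joint speeds; "joint_torque": joint torques, N m; "tool_pos": TCP position; "tool_rot": TCP orientation; "wrist_force": force on the tool from outside, world axes, zero at the start; "moment": the same for the moment, N m; "width": finger opening in m; "grasp_force": force on a finger pad.
Only numpy, scipy, OpenCV 4.12 (cv2) and the standard library are available. Lean on these libraries where they do the work, as an engineer would, in place of code of your own. Each camera call takes 0.05 s, during which the arm holds its last target. There are 200 camera calls.

### The job

We are about to adjust the vial sampler's home position. First slide the vial tray along its track until the vial with the green cap stands right under the needle tip, leaving all the vials in the tray; then lift the lid of the white drive box to half open, 45 degrees, so that a colleague can reach the adjusters, and keep the tray where it is. The lid falls shut by itself, so finish while still holding it there, without letting go, and do not disturb the other things on the bench.

Things in the scene. Friction and masses are not known exactly. Their poses are not given: they have to be found in the camera images.
- needle_tip (a point): point of the fixed steel needle (3.6 mm thick), pointing straight down from a thin dark arm, 82 mm above the table, 10 mm above the tops of the vial caps. The straight track runs below it along this frame's y axis; x is across the track, z up.
- sampler: white fixed base (110 mm wide) with the track along its y axis and the needle; origin on the table straight below the needle. The needle's arm (135 to 155 mm high) runs from above the needle to a column at x 85, y -80 mm with a white block on top, up to 170 mm high; the +y side of the needle is clear.
- tray: dark vial tray, 50 x 200 x 40 mm, loose in the track: lies on its floor (12 mm above the table) between two side guides and slides along y, light friction. Origin: centre of its underside. Holes at y -76, -50, -24, +2 mm, blue tab near the +y end. Starts with all vials on the needle's +y side; its centre can go from 25 mm on the needle's -y side to 162 mm on the +y side.
- tray_tab (a point): grip point on the tray's blue upright tab, to grip or push: tab 14 mm thick (x), 32 mm long (y), standing 42 mm above the tray's top face; this point is 16 mm below the tab's top and 26 mm above the tray's top face. Axes as the tray's.
- lid_bar (a point): middle of the steel bar handle on the drive box's dark lid: round bar 12 mm thick along this frame's y, 84 mm between its two posts, 34 mm free under it. Lid shut: 48 mm above and 135 mm to the -x side of the hinge line. The frame turns with the lid; x points towards the hinge, z out of the lid.
- lid_hinge (a point): middle of the lid's hinge line, on the far upper edge of the white drive box (160 x 140 x 85 mm), 85 mm above the table. The hinge line runs along this frame's y; the box lies on its -x side. Does not move.
- lid (a joint): opening angle of the lid in rad: 0 shut, 0.785 half open (45 degrees); the front edge, nearest the robot, with the bar, rises. The lid is 162 x 142 x 8 mm, about 0.35 kg, swings freely and falls shut as soon as it is let go.
- green_cap (a point): centre of the top of the green-capped vial (15 mm across, 48 mm tall, cap 14 mm across); stands upright in one of the tray's four holes, about 20 mm of it showing. This is the one that belongs under the needle. Its turn about the vertical means nothing.
- blue_cap (a point): centre of the top of the blue-capped vial (15 mm across, 48 mm tall, cap 14 mm across); stands upright in one of the tray's four holes, about 20 mm of it showing. Its turn about the vertical means nothing.
- red_cap (a point): centre of the top of the red-capped vial (15 mm across, 48 mm tall, cap 14 mm across); stands upright in one of the tray's four holes, about 20 mm of it showing. Its turn about the vertical means nothing.
- black_cap (a point): centre of the top of the black-capped vial (15 mm across, 48 mm tall, cap 14 mm across); stands upright in one of the tray's four holes, about 20 mm of it showing. Its turn about the vertical means nothing.
- bottle: amber glass bottle with blue cap, 72 mm across, 150 mm tall; a bystander. Origin: centre of its underside.
- beaker: clear glass beaker, 68 mm across, 80 mm tall; a bystander. Origin: centre of its underside.
- driver: screwdriver with orange handle lying flat, 160 mm long; a bystander. Origin: centre of its underside at mid-length.
- jar: low jar with white cap, 60 mm across, 60 mm tall; a bystander. Origin: centre of its underside.
- can: white plastic jar with red cap, 56 mm across, 100 mm tall; a bystander. Origin: centre of its underside.
Things that resemble listed ones, but are neither listed nor needed, are in the scene too. What is shaped like the tray but purple or turquoise is not meant.

How it is judged:
On the way:
1. the green-capped vial stands under the needle tip while the lid is still shut (horizontal distance between green_cap and needle_tip below 0.005 m and linear speed of tray below 0.02 m/s and value of joint lid below 0.1 rad), for 0.3 s.
At the end, for the whole second after the job is handed in: Green cap's centre within 5 mm of the needle tip seen from above, its vial upright and the tray at rest; all four vials in the tray; the lid at 45 degrees, give or take 8, still, and carried by the robot, which goes on holding it through the last second (horizontal distance between green_cap and needle_tip below 0.005 m and angle between green_cap's own z axis and vertical below 0.15 rad and linear speed of tray below 0.02 m/s and value of joint lid between 0.646 and 0.925 rad and velocity of joint lid between -0.1 and 0.1 rad/s and (contact force between lid and the fingers above 0.4 N or contact force between lid and the arm above 0.4 N) and z of each of green_cap, blue_cap, red_cap, black_cap in the frame of tray below 0.07 m); the arm keeps its last pose, push and grip.
It fails at once if a vial is lifted or thrown out of the tray (z of any of green_cap, blue_cap, red_cap, black_cap in the frame of tray above 0.08 m or distance between any of green_cap, blue_cap, red_cap, black_cap and tray above 0.15 m).
It fails at once if a bystander is pushed more than 30 mm from its place (distance of any of bottle, beaker, driver, jar, can from where it was at the start of the episode above 0.03 m).
It fails at once if a bystander is knocked over (angle between any of bottle, beaker, jar, can's own z axis and vertical above 0.5 rad).
It also fails if it takes over 54 s, if anything falls off the work surface, if the arm or the gripper's body presses on something with over 40 N, if the wrist force passes 120 N, or if a joint passes its speed limit or range.

## Working session

There is one attempt and no reset: what is moved stays moved. The work goes in short steps, Python scripts to look and compute and a tool call to move; the robot and the scene stay as the last step left them, time stands still between calls to the robot, and variables do not carry over. Pictures are saved under pics/ and viewed, at most 10 in all, crops included, and the job is handed in when it is done.

Besides the shell and the picture viewer there is one more tool, called after "Call:" by a JSON object that holds its "name" and its "arguments". step_arm: Moves the arm, as the interface text tells. Its arguments: {"type":"object","properties":{"plan":{"type":"array"},"grip_force":{"type":"number"}},"required":["plan"]}

```bash
mkdir -p pics; python3 - <<'E'
from rig import env, optics
import cv2,pickle
for n in("side","top"):
    d=optics.get_image(n); cv2.imwrite(f"pics/{n}0.png",d["color"][:,:,::-1]); pickle.dump(d,open(f"{n}0.pkl","wb"))
    print(n,d["vfov"],d["cx"],d["cy"],d["k1"],(-d["R"].T@d["t"]).round(3),d["R"].round(2).tolist())
print(env.sense())
E
```

```text
side 51.841296845567136 255.63053071805138 192.13919322430766 0.024996838071285554 [-0.146 -0.634  1.048] [[0.72, -0.7, -0.02], [-0.5, -0.5, -0.71], [0.48, 0.52, -0.71]]
top 47.654416765292694 255.0486090804801 195.20799683391138 -0.06484495923584464 [0.353 0.046 1.361] [[0.03, -1.0, 0.01], [-0.99, -0.03, -0.14], [0.14, -0.0, -0.99]]
{'time': 0.1, 'qpos': array([ 1.03497137e+00,  2.76544706e-01,  1.50599678e+00,  2.60141063e-05,
        1.36071754e+00, -1.21034660e-01]), 'joint_vel': array([ 0.00060569, -0.00104882, -0.00272816, -0.00137632,  0.00192821,
       -0.0011002 ]), 'joint_torque': array([ 2.82815781e-04, -4.17698550e+01, -2.46402365e+01, -2.92604491e-04,
        5.75908693e-03,  2.93379026e-05]), 'tool_pos': array([0.23149712, 0.52582755, 0.23052272]), 'tool_rot': array([-6.46782814e-01, -3.07371797e+00,  2.46429049e-03]), 'wrist_force': array([ 0.20055562, -0.1890416 , -0.12862209]), 'moment': array([ 0.01053459, -0.03281827, -0.05074503]), 'grasp_force': 0.0, 'width': 0.08546091795378971}
```

View pics/top0.png

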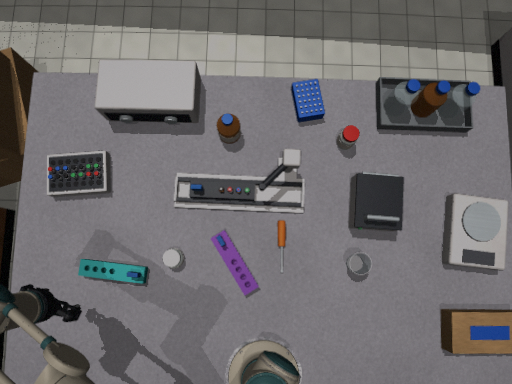

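View pics/side0.png

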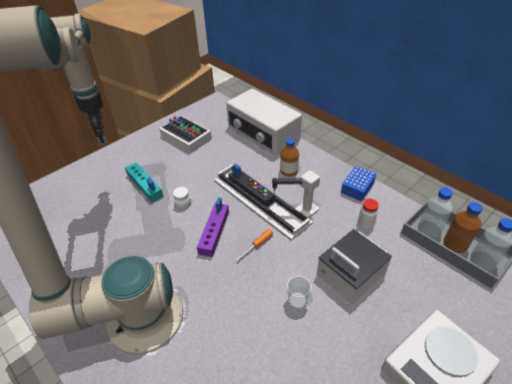

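The top view shows the sampler at about (240,192), with the tray's blue tab at (197,189). Four caps lie at about (220–248,190). The drive box is at (379,202) with its bar at (382,218). I need enlarged crops to measure from.

```bash
python3 - <<'E'
import cv2,numpy as np
t=cv2.imread("pics/top0.png");s=cv2.imread("pics/side0.png")
r=lambda i,x0,x1,y0,y1,f:cv2.resize(i[y0:y1,x0:x1],None,fx=f,fy=f,interpolation=cv2.INTER_CUBIC)
a=r(t,170,310,145,217,5);cv2.imwrite("pics/c1.png",a)   #700x360
b=r(s,210,330,155,240,6);cv2.imwrite("pics/c2.png",b)
c=np.hstack([r(t,345,415,165,240,5),r(s,310,400,225,300,5)]);cv2.imwrite("pics/c3.png",c)
E
```

```text
(no output)
```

View pics/c1.png

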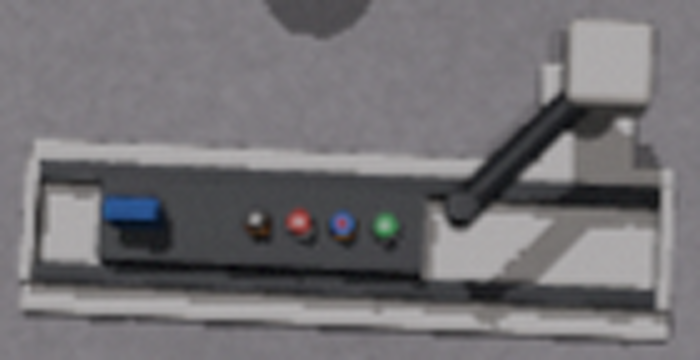

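View pics/c2.png

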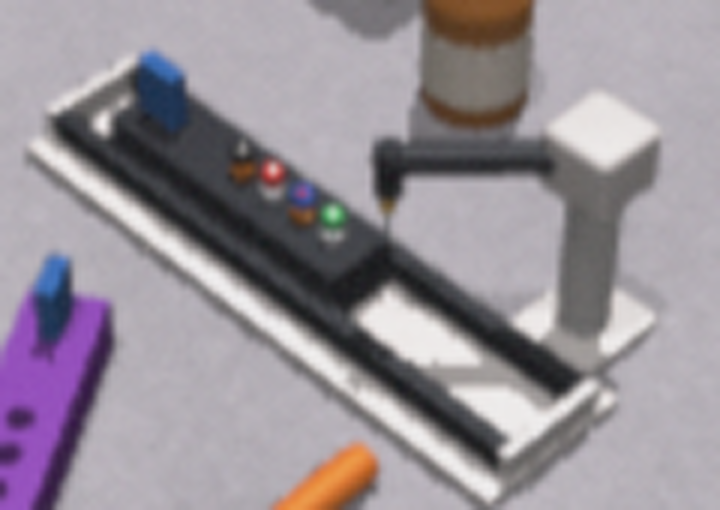

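View pics/c3.png

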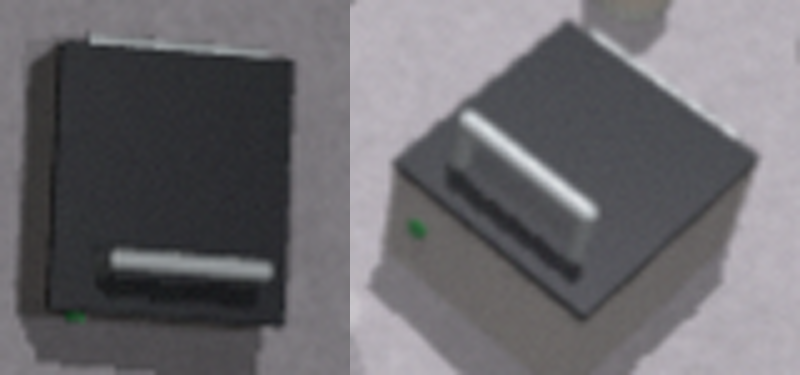

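Crop c1 shows the cap order from the needle side as green (386,224), blue, red, black, then the tab top at (131,209) and the needle arm's end at (460,207). Crop c2 shows the needle tip near (388,243) and the green cap at (333,214). Crop c3 shows the bar from (112,259) to (272,270) in the top view and (467,116) to (592,213) in the side half.

```bash
cat > h.py <<'E'
import numpy as np,pickle,cv2
D={n:pickle.load(open(f"{n}0.pkl","rb")) for n in("side","top")}
def K(d):
    f=d["color"].shape[0]/2/np.tan(np.radians(d["vfov"])/2); return np.array([[f,0,d["cx"]],[0,f,d["cy"]],[0,0,1.]])
def onz(n,uv,z,d=None):
    d=d or D[n]; p=cv2.undistortPoints(np.array([[uv]],float),K(d),np.array([d["k1"],0,0,0.]))[0,0]
    r=d["R"].T@np.array([p[0],p[1],1]); c=-d["R"].T@d["t"]; return c+r*(z-c[2])/r[2]
def proj(n,X,d=None):
    d=d or D[n]; return cv2.projectPoints(np.array([X],float),cv2.Rodrigues(d["R"])[0],d["t"],K(d),np.array([d["k1"],0,0,0.]))[0].ravel()
def src(u,v,x0,y0,f): return ((u+.5)/f-.5+x0,(v+.5)/f-.5+y0)
E
python3 - <<'E'
from h import *
T=lambda u,v,z:onz("top",src(u,v,170,145,5),z).round(4)
S=lambda u,v,z:onz("side",src(u,v,210,155,6),z).round(4)
for nm,u,v,us,vs in [("green",386,224,333,213),("blue",343,223,303,193),("red",299,221,273,171),("black",258,220,243,150)]:
    print(nm,T(u,v,.072),S(us,vs,.072))
print("tabtop",T(131,209,.094),S(161,68,.094), "mid of tab face")
print("needle",T(460,207,.155),S(388,243,.082),"armtop side",S(388,148,.155))
print("base front edge",T(22,312,.012),T(668,340,.012),"back",T(37,142,.012),T(670,172,.012))
print("tray top edge",T(104,262,.052),T(420,276,.052))
T3=lambda u,v,z:onz("top",src(u,v,345,165,5),z).round(4)
S3=lambda u,v,z:onz("side",src(u-350,v,310,225,5),z).round(4)
print("bar",T3(112,259,.137),T3(272,270,.137),S3(467,116,.137),S3(592,213,.137))
print("lid front corners",T3(50,308,.093),T3(283,324,.093),"back",T3(62,42,.093),T3(292,62,.093))
print("lid side",S3(395,162,.093),S3(583,318,.093),S3(572,22,.093),S3(757,157,.093))
for nm,uv,z in [("bottle",(228,119),.15),("jar",(172,257),.06),("can",(351,133),.1),("beaker",(359,263),.08),("driver",(282,225),.02)]: print(nm,onz("top",uv,z).round(3))
E
```

```text
green [0.5545 0.0659 0.072 ] [0.5538 0.0654 0.072 ]
blue [0.5544 0.0917 0.072 ] [0.5533 0.0899 0.072 ]
red [0.5549 0.1181 0.072 ] [0.554  0.1161 0.072 ]
black [0.5548 0.1427 0.072 ] [0.5541 0.1421 0.072 ]
tabtop [0.5558 0.2164 0.094 ] [0.5539 0.2136 0.094 ] mid of tab face
needle [0.5524 0.0233 0.155 ] [0.5513 0.0186 0.082 ] armtop side [0.5517 0.0202 0.155 ]
base front edge [0.5019 0.2926 0.012 ] [ 0.4956 -0.1114  0.012 ] back [0.6101 0.2889 0.012 ] [ 0.6022 -0.1114  0.012 ]
tray top edge [0.5294 0.2369 0.052 ] [0.5263 0.0446 0.052 ]
bar [ 0.4765 -0.2789  0.137 ] [ 0.4726 -0.3711  0.137 ] [ 0.4765 -0.2835  0.137 ] [ 0.4721 -0.3717  0.137 ]
lid front corners [ 0.4511 -0.2536  0.093 ] [ 0.4451 -0.3922  0.093 ] back [ 0.6101 -0.2616  0.093 ] [ 0.6022 -0.4008  0.093 ]
lid side [ 0.4505 -0.2575  0.093 ] [ 0.4422 -0.3955  0.093 ] [ 0.61   -0.2677  0.093 ] [ 0.6016 -0.4035  0.093 ]
bottle [0.747 0.125 0.15 ]
jar [0.347 0.282 0.06 ]
can [ 0.731 -0.243  0.1  ]
beaker [ 0.344 -0.269  0.08 ]
driver [ 0.454 -0.045  0.02 ]
```

Call:
{"name": "step_arm", "arguments": {"plan": [[0,0,0,0,0.1174],[0,0,0,0,0.1174],[0,0,0,0,0.1174],[0,0,0,0,0.1174],[0,0,0,0,0.1174],[0,0,0,0,0.1174],[0,0,0,0,0.1174],[0,0,0,0,0.1174]], "grip_force": 30}}

```text
time: 0.77
tool_pos: [0.2316, 0.526, 0.2308]
tool_rot: [1.975, 2.443, -0.002]
wrist_force: [0.5, 0.2, 0.3]
width: 0.0853
grasp_force: 0.0
```

Call:
{"name": "step_arm", "arguments": {"plan": [[0,0,0,0,0.1174],[0,0,0,0,0.1174],[0,-0.0254,0.0274,0,0],[0,-0.0254,0.0274,0,0],[0,-0.0254,0.0274,0,0],[0,-0.0254,0.0274,0,0],[0,-0.0254,0.0274,0,0],[0,-0.0254,0.0274,0,0]]}}

```text
time: 1.43
tool_pos: [0.3941, 0.3694, 0.231]
tool_rot: [-2.241, -2.202, 0.001]
wrist_force: [0.1, 1.1, -0.5]
width: 0.085
grasp_force: 0.0
```

Call:
{"name": "step_arm", "arguments": {"plan": [[0,-0.0254,0.0274,0,0],[0,-0.0254,0.0274,0,0],[0,-0.0254,0.0274,0,0],[0,-0.0254,0.0274,0,0],[0,-0.0254,0.0274,0,0],[0,-0.0254,0.0274,0,0],[0,0,0,0,0],[0,0,0,0,0]]}}

```text
time: 2.1
tool_pos: [0.556, 0.214, 0.2303]
tool_rot: [-2.245, -2.197, 0.002]
wrist_force: [-1.0, 0.3, -0.2]
width: 0.0854
grasp_force: 0.0
```

Call:
{"name": "step_arm", "arguments": {"plan": [[0,0,0,0.033,0],[0,0,0,0.033,0],[0,0,0,0.033,0],[0,0,0,0.033,0],[0,0,0,0.033,0],[0,0,0,0,0],[0.5,0,0,0,0],[1,0,0,0,0]]}}

```text
time: 2.77
tool_pos: [0.5556, 0.2167, 0.0679]
tool_rot: [2.24, 2.202, 0.003]
wrist_force: [0.5, 0.4, 0.5]
width: 0.0637
grasp_force: 0.0
```

Call:
{"name": "step_arm", "arguments": {"plan": [[1,0,0,0,0],[1,0,0,0,0],[1,0,0,0,0],[1,0,0,0,0],[1,0,0,0,0],[1,0,0,0,0]]}}

```text
time: 3.27
tool_pos: [0.5569, 0.2159, 0.0676]
tool_rot: [2.24, 2.2, 0.006]
wrist_force: [2.7, -0.1, 3.7]
width: 0.0135
grasp_force: 36.5
```

Call:
{"name": "step_arm", "arguments": {"plan": [[1,-0.003,0,0,0],[1,-0.006,0,0,0],[1,-0.008,0,0,0],[1,-0.008,0,0,0],[1,-0.007,0,0,0],[1,-0.005,0,0,0],[1,-0.004,0,0,0],[1,-0.002,0,0,0]]}}

```text
time: 3.93
tool_pos: [0.5562, 0.1748, 0.0676]
tool_rot: [-2.243, -2.199, -0.011]
wrist_force: [2.7, 8.0, 3.7]
width: 0.0135
grasp_force: 36.5
```

```bash
python3 - <<'E'
from rig import env, optics
import cv2,pickle,numpy as np
r=lambda i,x0,x1,y0,y1,f:cv2.resize(i[y0:y1,x0:x1],None,fx=f,fy=f,interpolation=cv2.INTER_CUBIC)
im={}
for n in("side","top"):
    d=optics.get_image(n); im[n]=d["color"][:,:,::-1]; pickle.dump(d,open(f"{n}1.pkl","wb"))
a=r(im["side"],240,300,165,225,8);b=r(im["top"],210,250,165,225,8)
cv2.imwrite("pics/d1.png",np.hstack([a,b]))
s=env.sense();print(s["tool_pos"],s["wrist_force"],s["width"])
E
```

```text
[0.55619382 0.17447197 0.06760699] [3.51285006 6.41030586 4.21981888] 0.013508915655655105
```

View pics/d1.png

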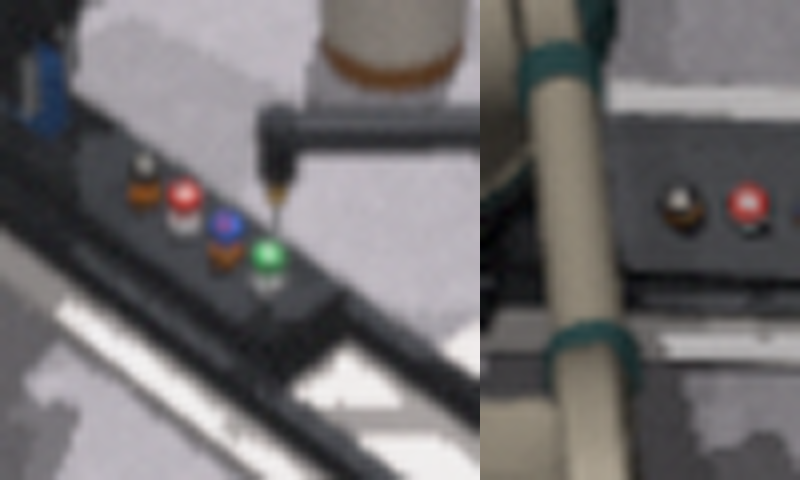

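The side crop shows the green cap at about (268,256), just short of the needle at column 276. That leaves roughly 4 mm to go, which I'll measure at subpixel level.

```bash
cat > m.py <<'E'
from h import *
import sys
d=pickle.load(open(sys.argv[1],"rb")); I=d["color"].astype(float)
w=np.clip(I[...,1]-np.maximum(I[...,0],I[...,2])-25,0,None); w[:180]=0;w[215:]=0;w[:,:250]=0;w[:,300:]=0
yy,xx=np.mgrid[:384,:512]; g=((w*xx).sum()/w.sum(),(w*yy).sum()/w.sum())
print("green px",g)
G=I.mean(2)
for v in range(186,196): print(v,G[v,268:282].astype(int))
ax=np.array([.017,1,0])
C=onz("side",g,.0705,d); print("cap",C.round(4))
# needle: v 190..193, column -> y at z of tip line with x on track
def f(uv):
    # solve point on needle plane: x = C.x + .017*(y-C.y); unknown y,z
    from scipy.optimize import fsolve
    return fsolve(lambda q:proj("side",[C[0]+.017*(q[0]-C[1]),q[0],q[1]],d)-uv,[.02,.085])
for uv in [(274.5,189),(274.5,191),(274,191),(275,191)]: print(uv,f(np.array(uv)).round(4))
E
python3 m.py side1.pkl
```

```text
green px (np.float64(273.0590909090909), np.float64(196.63181818181818))
186 [165 161 165 161  91  44  37  33  60 142 180 187 186 187]
187 [162 165 170 168 121  66  42  46  91 156 183 188 188 189]
188 [162 165 174 183 160  99  67  79 138 179 190 190 188 191]
189 [142 158 178 187 178 126  92 112 171 189 191 189 187 192]
190 [107 127 160 179 182 153 116 143 183 191 191 187 187 188]
191 [101 101 118 153 176 177 133 171 188 190 190 188 187 187]
192 [120 117  91 104 142 162 134 174 187 190 190 188 186 186]
193 [117 118  83  76  92 127 129 168 186 190 190 189 187 185]
194 [ 94  85  72  75  82  97 121 150 170 184 188 188 185 185]
195 [ 80  83  76  82 115 141 122 114 130 160 180 184 185 189]
cap [0.5513 0.0241 0.0705]
(274.5, 189) [0.0178 0.1119]
(274.5, 191) [0.0176 0.1025]
(274, 191) [0.02   0.1008]
(275, 191) [0.0153 0.1041]
```

```bash
python3 - <<'E'
from h import *
d=D["top"]; I=d["color"].astype(float);G=I.mean(2)
print("cols 254..270")
for v in range(178,192): print(v,G[v,254:270].astype(int))
e=I[...,1]-np.maximum(I[...,0],I[...,2])
for v in range(186,193): print(v,e[v,243:252].astype(int), G[v,243:252].astype(int))
print(proj("top",[.552,.02,.155]),proj("top",[.552,.02,.12]),proj("top",[.5535,.0655,.072]))
d1=pickle.load(open("top1.pkl","rb"));G=d1["color"].mean(2); J=d1["color"].astype(float);e=J[...,1]-np.maximum(J[...,0],J[...,2])
print("top1")
for v in range(184,194): print(v,G[v,252:270].astype(int),e[v,252:266].astype(int))
E
```

```text
cols 254..270
178 [172 171 171 171 171 170 171 171 170 170 163 126  63  34  43  59]
179 [157 156 154 158 160 160 160 160 159 156 129  64  33  41  57  60]
180 [ 96  95  94 102 114 114 112 115 112  97  64  34  45  58  62  48]
181 [66 66 66 65 65 65 60 59 49 34 31 44 59 63 45 32]
182 [66 65 64 65 65 63 59 48 38 29 46 58 60 46 33 27]
183 [63 59 55 54 51 52 55 54 51 48 56 54 43 31 28 20]
184 [68 52 33 30 22 43 68 71 69 67 60 42 33 28 23 22]
185 [76 81 81 79 62 57 73 69 68 66 64 50 29 29 52 64]
186 [ 74  99 116 114  90  58  73  68  69  68  65  51  33  63 100 117]
187 [ 74  97 123 134 110  67  73  71  68  67  56  46  86 123 136 135]
188 [ 75 100 136 166 146  77  46  63  58  58  56  90 146 170 171 171]
189 [ 81 105 117 145 158 113  38  15  22  38  90 146 170 172 171 170]
190 [ 80 105 115 143 171 151 103  73  73  96 148 171 171 170 171 172]
191 [ 81 104 115 143 171 171 160 143 143 157 173 171 170 170 169 171]
186 [-3 -3 -4 -2 -2 -4 -2 -4 -2] [69 70 67 72 72 70 70 69 71]
187 [-3 -2  4 12 16  6 -3 -4 -3] [70 71 73 77 75 73 67 69 68]
188 [-2  1 20 39 43 34  4 -3 -2] [ 71  71  83 101 102  85  68 
[... 931 characters left out ...]
 -4  -2  -1  -3  -2]
189 [116  97  72  66  71  69  64  53  27  22  22  23  38  61  70  69  91 145] [-57 -54 -32  -4  -2  -4   8  18  11  -3  -2  -3  -2  -2]
190 [ 99 107  87  59  71  66  73  86  83  68  43  38  60  69  67  70  96 141] [-79 -52 -51  -2  -3  -2  30  43  19   7  15   6  -2  -3]
191 [104 103  81  58  70  60  80 117 130 117  81  59  69  67  67  69  97 120] [-40 -42 -27  -3  -3  -3  36  47  28  23  34   7  -3  -4]
192 [100  80  43  55  71  62  74  97  98 100  78  59  71  68  69  69  94 121] [-57 -44  -6  -2  -4  -3  16  39  51  48  39   0  -4  -3]
193 [ 36  31  30  55  72  65  57  61  63  64  54  53  71  71  70  64  93 120] [-15 -10  -8  -3  -3  -4   0   9  23  19   6  -3  -4  -5]
```

Call:
{"name": "step_arm", "arguments": {"plan": [[1,-0.002,0,0,0],[1,-0.0015,0,0,0],[1,0,0,0,0],[1,0,0,0,0],[1,0,0,0,0],[1,0,0,0,0],[1,0,0,0,0],[1,0,0,0,0]]}}

```text
time: 4.7
tool_pos: [0.5562, 0.1714, 0.0676]
tool_rot: [2.242, 2.2, 0.01]
wrist_force: [3.0, 5.8, 4.1]
width: 0.0134
grasp_force: 36.5
```

Call:
{"name": "step_arm", "arguments": {"plan": [[0.7,0,0,0,0],[0.5,0,0,0,0],[0.3,0,0,0,0],[0.3,0,0,0,0],[0.3,0,0,0,0],[0.3,0,0,-0.02,0],[0.3,0,0,-0.035,0],[0.3,0,0,-0.035,0]]}}

```text
time: 5.37
tool_pos: [0.5527, 0.1686, 0.1558]
tool_rot: [-2.24, -2.199, 0.006]
wrist_force: [0.8, 0.0, -0.7]
width: 0.0601
grasp_force: 0.0
```

Call:
{"name": "step_arm", "arguments": {"plan": [[0,0,0,-0.035,0],[0,0,0,-0.035,0],[0,0,0,-0.035,0],[0,0,-0.035,0,0],[0,0,-0.035,0,0],[0,0,-0.035,0,0],[0,0,0,0,0],[0,0,0,0,0]]}}

```text
time: 6.03
tool_pos: [0.4472, 0.1708, 0.2616]
tool_rot: [2.24, 2.202, 0.0]
wrist_force: [0.7, 0.3, 0.6]
width: 0.0855
grasp_force: 0.0
```

```bash
python3 - <<'E'
from rig import env, optics
import cv2,pickle,numpy as np
r=lambda i,x0,x1,y0,y1,f:cv2.resize(i[y0:y1,x0:x1],None,fx=f,fy=f,interpolation=cv2.INTER_CUBIC)
im={}
for n in("side","top"):
    d=optics.get_image(n); im[n]=d["color"][:,:,::-1]; pickle.dump(d,open(f"{n}2.pkl","wb"))
a=r(im["side"],225,300,160,220,6);b=r(im["top"],200,255+20,165,225-0,6)[:, -350:]
cv2.imwrite("pics/d2.png",np.hstack([a,b]))
J=im["top"].astype(float);e=J[...,1]-np.maximum(J[...,0],J[...,2])
for v in range(188,195): print(v,e[v,254:268].astype(int))
E
python3 m.py side2.pkl
```

```text
188 [-29 -10  -1  -3  -2  -2  -3  -3  -2  -3  -3  -1  -3  -2]
189 [-53 -35  -3  -2  -2   0   3  -2  -3   0   0  -2  -1  -2]
190 [-53 -49  -2  -3  -3  14  26   8   4  17   5  -3  -3  -3]
191 [-46 -27  -5  -3  -2  30  43  27  22  27   4  -2  -3  -2]
192 [-36  -4  -4  -4  -3  13  37  54  46  20  -3  -3  -3  -3]
193 [ 0 -1 -4 -3 -3 -2  2 15 13  4 -2 -5 -4 -5]
194 [-2 -5 -3 -4 -3 -3 -2 -3 -2 -1 -3 -4 -2 -3]
green px (np.float64(274.192), np.float64(197.4))
186 [185 186 186 182 102  43  34  37  62 140 180 186 185 187]
187 [185 189 187 183 126  66  41  46  89 156 185 189 188 190]
188 [180 186 188 187 163  98  68  76 139 178 189 188 188 190]
189 [157 169 183 186 179 126  93 108 173 189 191 189 188 189]
190 [107 130 161 180 182 155 115 143 182 191 189 187 188 188]
191 [ 89 100 121 154 174 175 133 170 187 189 190 189 189 187]
192 [112 119 115 108 145 164 135 175 188 189 190 189 188 185]
193 [117 130 123  91  94 127 129 171 187 189 188 188 185 186]
194 [ 95 109  95  80  73  87 119 149 171 184 187 186 185 187]
195 [ 75  76  75  74  73  94 113 120 138 163 180 183 186 188]
cap [0.5513 0.0187 0.0705]
(274.5, 189) [0.018  0.1117]
(274.5, 191) [0.0178 0.1023]
(274, 191) [0.0201 0.1006]
(275, 191) [0.0154 0.1039]
```

View pics/d2.png

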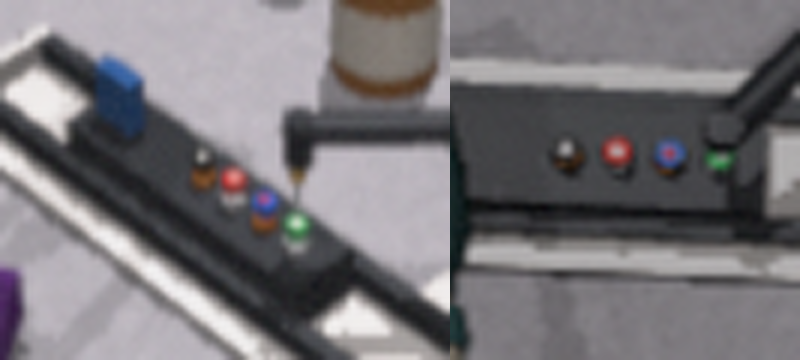

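The views agree: the green cap is within about 1.5 mm of the needle, at side column 274.2 against 274.0, with all four vials seated. Next is the lid bar.

Call:
{"name": "step_arm", "arguments": {"plan": [[0,-0.038,0.003,0,0],[0,-0.038,0.003,0,0],[0,-0.038,0.003,0,0],[0,-0.038,0.003,0,0],[0,-0.038,0.003,0,0],[0,-0.038,0.003,0,0],[0,-0.038,0.003,0,0],[0,-0.038,0.003,0,0]]}}

```text
time: 6.8
tool_pos: [0.4687, -0.1363, 0.261]
tool_rot: [2.242, 2.2, 0.0]
wrist_force: [1.4, -0.3, -0.2]
width: 0.0853
grasp_force: 0.0
```

Call:
{"name": "step_arm", "arguments": {"plan": [[0,-0.038,0.003,0,0],[0,-0.038,0.003,0,0],[0,-0.038,0.003,0,0],[0,-0.038,0.003,0,0],[0,-0.038,0.001,0,0],[0,0,0,0,0.03],[0,0,0,0,0],[0,0,0,0,0]]}}

```text
time: 7.47
tool_pos: [0.4776, -0.3244, 0.2603]
tool_rot: [-2.273, -2.165, -0.001]
wrist_force: [0.3, 0.2, 0.3]
width: 0.0852
grasp_force: 0.0
```

Call:
{"name": "step_arm", "arguments": {"plan": [[0,0,-0.003,0.029,0],[0,0,0,0.029,0],[0,0,0,0.029,0],[0,0,0,0.029,0],[0,0,0,0.029,0],[0,0,0,0,0],[0,0,0,0,0],[0.5,0,0,0,0]]}}

```text
time: 8.13
tool_pos: [0.4755, -0.3236, 0.1178]
tool_rot: [2.271, 2.167, 0.001]
wrist_force: [1.2, 0.2, -0.1]
width: 0.0754
grasp_force: 0.0
```

Call:
{"name": "step_arm", "arguments": {"plan": [[0.8,0,0,0,0],[1,0,0,0,0],[1,0,0,0,0],[1,0,0,0,0],[1,0,0,0,0],[1,0,0,0,0],[1,0,0,0,0]]}}

```text
time: 8.72
tool_pos: [0.4764, -0.3238, 0.1172]
tool_rot: [2.272, 2.164, 0.004]
wrist_force: [5.6, 0.9, 1.5]
width: 0.011
grasp_force: 29.3
```

Call:
{"name": "step_arm", "arguments": {"plan": [[1,0,0.0023,-0.0058,0],[1,0,0.0024,-0.0058,0],[1,0,0.0028,-0.0056,0],[1,0,0.0029,-0.0055,0],[1,0,0.0033,-0.0053,0],[1,0,0.0033,-0.0053,0],[1,0,0,0,0]]}}

```text
time: 9.3
tool_pos: [0.4922, -0.3247, 0.1502]
tool_rot: [2.273, 2.167, 0.001]
wrist_force: [4.5, -1.7, -6.8]
width: 0.0105
grasp_force: 29.3
```

Call:
{"name": "step_arm", "arguments": {"plan": [[1,0,0.0038,-0.005,0],[1,0,0.0038,-0.0049,0],[1,0,0.0042,-0.0047,0],[1,0,0.0042,-0.0046,0],[1,0,0.0045,-0.0043,0],[1,0,0.0046,-0.0042,0],[1,0,0,0,0]]}}

```text
time: 9.88
tool_pos: [0.516, -0.3259, 0.1788]
tool_rot: [-2.273, -2.168, 0.003]
wrist_force: [-4.9, -3.1, -0.5]
width: 0.0108
grasp_force: 29.5
```

Call:
{"name": "step_arm", "arguments": {"plan": [[1,0,0.0049,-0.0039,0],[1,0,0.005,-0.0038,0],[1,0,0.0052,-0.0034,0],[1,0,0.0053,-0.0034,0],[1,0,0.0055,-0.003,0],[1,0,0.0055,-0.0029,0],[1,0,0,0,0],[1,0,0,0,0]]}}

```text
time: 10.55
tool_pos: [0.5464, -0.3276, 0.2007]
tool_rot: [2.273, 2.167, -0.004]
wrist_force: [-6.6, -2.1, 8.2]
width: 0.0105
grasp_force: 30.2
```

```bash
python3 - <<'E'
from rig import env, optics
import cv2,pickle,numpy as np
r=lambda i,x0,x1,y0,y1,f:cv2.resize(i[y0:y1,x0:x1],None,fx=f,fy=f,interpolation=cv2.INTER_CUBIC)
d=optics.get_image("side"); pickle.dump(d,open("side3.pkl","wb"))
cv2.imwrite("pics/d3.png",r(d["color"][:,:,::-1],220,410,160,300,4))
s=env.sense();print(s["tool_pos"],s["wrist_force"],s["width"])
from h import *
b=np.array([.4745,-.325,.133]);h=np.array([.6093,-.3327,.085])
p=s["tool_pos"]+[0,0,.019]; 
z=p[2]-.002-.085
print("angle est",np.degrees(np.arctan2(z,.6093-.001-p[0]))-19.6)
E
python3 m.py side3.pkl|grep -E "green|cap"
```

```text
[ 0.54631277 -0.32759172  0.20060858] [-7.2714318  -1.8422105   7.77148084] 0.010898648090989265
angle est 45.34649291930996
green px (np.float64(274.1864406779661), np.float64(197.4322033898305))
cap [0.5512 0.0186 0.0705]
```

View pics/d3.png

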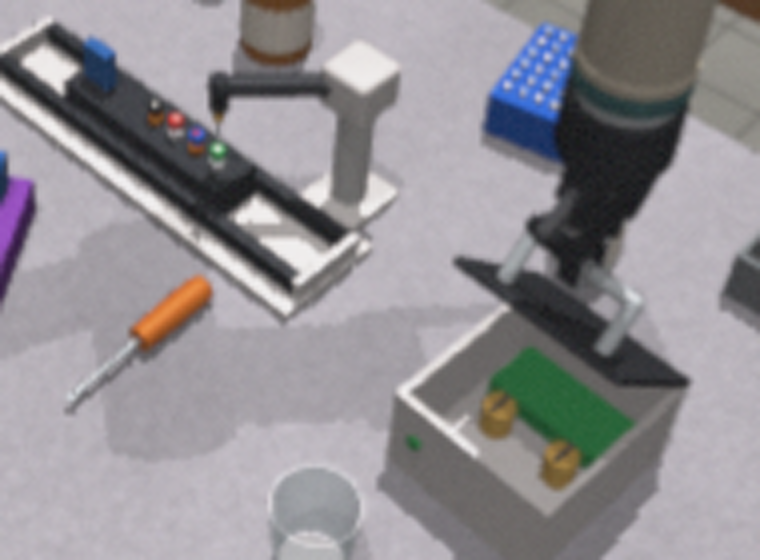

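The picture shows the lid held open with its front edge running from (455,262) to (688,382), and the tray unchanged. I'll check the angle from those corners.

```bash
python3 - <<'E'
from h import *
h=np.array([.608,-.3325,.085]);yw=-.05
X=np.array([np.cos(yw),np.sin(yw),0]);Y=np.array([-np.sin(yw),np.cos(yw),0]);Z=np.array([0,0,1.])
print("meas",src(455,262,220,160,4),src(688,382,220,160,4))
for a in (0,35,40,45,50,55):
    c,s=np.cos(np.radians(a)),np.sin(np.radians(a)); f=-X*c+Z*s;n=X*s+Z*c
    print(a,[proj("side",h+.161*f+.004*n+k*.071*Y).round(1) for k in(1,-1)])
E
```

```text
meas (333.375, 225.125) (391.625, 255.125)
0 [array([317.5, 257. ]), array([356.3, 288.6])]
35 [array([328. , 231.5]), array([369.4, 262.7])]
40 [array([330.5, 227.3]), array([372.3, 258.4])]
45 [array([333.2, 223.2]), array([375.3, 254. ])]
50 [array([336.1, 219.1]), array([378.5, 249.6])]
55 [array([339.2, 215. ]), array([381.8, 245.3])]
```

Call:
{"name": "step_arm", "arguments": {"plan": [[1,0,0,0,0],[1,0,0,0,0],[1,0,0,0,0],[1,0,0,0,0]]}}

```text
time: 10.93
tool_pos: [0.5462, -0.3276, 0.2006]
tool_rot: [2.274, 2.167, -0.004]
wrist_force: [-7.0, -2.4, 7.9]
width: 0.0105
grasp_force: 30.1
```

```bash
python3 -c "
from rig import env
print(env.sign_off())"
```

```text
the job is handed in; nothing more can be done
None
```

I handed the job in at about 11 s of the 54 s allowed; the hand-in returned no verdict. By my measurements the green cap is within about 1.5 mm of the needle tip, all four vials are in the tray, and the gripper is holding the lid at about 45° (measured 43 to 45°).

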